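# Put the marker pen away in the drawer

### The job

Put the marker pen that lies on the table into the open drawer of the small grey drawer unit that stands on the flowered cloth, then push that drawer fully shut.

Things in the scene. Friction and masses are not known exactly. Their poses are not given: they have to be found in the camera images.
- marker_center (a point): Centre (half-way up) of the marker pen: fat, dark grey with a black cap, 17 mm wide and high, 125 mm long, about 22 g, lying on its side on the bare metal part of the table; the only pen there. y runs along the pen, z up. It does not roll. Near it lie a flat calculator, a tape roll and wooden pegs (72 mm long).
- drawer_floor (a point): Middle of the drawer's inner floor (its top face, 22 mm above the table); moves with the drawer. x points from the drawer's front into the cabinet (the way it shuts), y across, z up. Inside: 145 mm along x, 154 mm along y, walls 31 mm high. Open to above from x = -72 mm (front wall) to x = opening - 78 mm, at least 98 mm; the rest is under the cabinet's top. x = -20 mm is about its middle.
- till_unit_drawer0_handle (a point): Middle of the steel bar handle on the drawer's front; the bar is 11 mm thick, 106 mm long along y, stands 35 mm out from the drawer's front and its centre is 42 mm above the table. Axes as for the drawer's floor: pushing the bar along +x shuts the drawer.
- till_unit_drawer0 (a joint): How far the drawer is open, in m: 0 is fully shut, 0.125 fully open; it starts 0.105 to 0.123 open. It slides with light friction (about 1 N) and stays where it is left; when shut it meets a firm stop. Its cabinet, the small grey unit fixed on the cloth at the robot's right, measures 190 x 190 mm and is 75 mm high.
Things that resemble listed ones, but are neither listed nor needed, are in the scene too. Several things look just like the part that bears marker_center: the one meant starts nearest to the robot's base.

How it is judged:
By the outcome, as a careful person would: the job done as asked, in the order asked, and still so for the second after the job is handed in, with the robot touching nothing.
It also fails if it takes over 54 s, if anything falls off the work surface, if the arm or the gripper's body presses on something with over 40 N, if the wrist force passes 120 N, or if a joint passes its speed limit or range.

### The arm

A 7-joint arm with a two-finger parallel gripper is mounted at the origin on a cart in front of the work surface, level with it; the furniture and walls round the work are solid. World frame = base frame: x ahead of the robot, y to its left, z up, the work surface at z = 0. Lengths are in mm, angles in rad, forces in N, time in s.
With the tool pointing down it reaches from about 425 to 975 mm from the base axis. Payload 16.7 kg.
Tool frame: the origin (TCP) lies between the finger pads; the fingertips stand 25 mm ahead of it and the grasp point (between the pads) lies 6 mm ahead of it (bot.tips_ahead is the distance from the TCP to the fingertips, in mm); z points along the fingers, y is the direction in which the jaws open and shut (so a half turn about z gives the same grasp; the last joint's range is limited). The gripper opens to 85 mm and grips with 20 to 120 N. Pads are 22 mm wide; open, the fingers measure 114 mm over their backs; the gripper's body (76 mm by 85 mm) begins 54 mm behind the grasp point. The pads swing forward as they close: fully open they stand 13 mm farther back than shut.
Start: joints at [-1.288, 0.426, 0.074, 1.606, -0.034, 1.111, -0.067], TCP at [282.493, 613.005, 256.302] pointing down, gripper open.
Joint ranges: [-2.85, 2.85], [-0.5, 2.14], [-1.23, 1.37], [0.21, 2.46], [-1.02, 4.16], [0.16, 2.05], [-2.73, 2.73]. Speed limits (rad/s): [1.89, 1.89, 2.39, 2.39, 3.01, 3.01, 3.01].

### API

Orientations are given as a 3x3 rotation matrix whose columns are the frame's x, y, z axes.
In Python, from bench import bot gives the robot as it stands. The module is installed in compiled form; this text tells all that it offers.
- The arm moves only by the tool send_rows, never from a script. Its argument "deltas" is a list of rows, each an object with "slide": the shift along the tool's x, y, z in cm, a list of three; "yaw": the turn about the tool's z in degrees. A call has exactly 5 rows; each row is the pose to reach, as a shift and turn from the pose commanded when the call began, along the tool's axes at that moment; what a row does not reach only later rows make up. A row lasts 1/12 s, in which the tool goes at most 41.7 mm and 7.16 degrees, less where a joint would pass 70% of its speed; a pose out of reach is approached as far as the arm can. A call with a gripper value outside its range is refused whole. "jaw" is the closure, from -1 (fully open) to 1 (shut), set as the call begins (left out, the last holds). The fingers move at their own pace and stop on an object; "force" is the grip in N (left out, the last holds). Time passes only in rows, so rows that repeat a pose let the fingers close, or fill a call up. It gives the time, the measured TCP pose, the force and the opening at its end, in the units of the state.
- bot.sense(): the state, without advancing time (a new reading comes with each control period).
- bot.capture(name): name is "scene" or "top"; returns a dict with "frame" (420x560x3 uint8, blue, green, red), "depth" (420x560 float32, mm along the optical axis (not along the pixel's ray), 0 where there is no reading), "mtx" (3x3 intrinsics, pixels), "k1" (the pictures are not rectified: a ray, as slopes to the right and down, at radius r is drawn at 1 + k1 r^2 times it, then the intrinsics apply), "rvec" (rotation vector, rad) and "tvec" (3), from world to camera coordinates, as OpenCV has them. Camera axes: x right, y down, z forward; pixel columns grow to the right and rows downward; lengths in mm; the calibration is good to about 2 mm. A picture is of the moment at which its call begins.
- bot.job_done(): hands the job in, once; it reports no verdict.
The state is a dict: "time": time; "q": joint angles; "joint_vel": joint speeds; "joint_torque": joint torques, N m; "ee_pos": TCP position; "orientation": TCP orientation; "wrist_force": force on the tool from outside, world axes, zero at the start; "moment": the same for the moment, N m; "finger_gap": opening from 0.0 (shut) to 1.0 (fully open).
Only numpy, scipy, OpenCV 4.12 (cv2) and the standard library are available. Lean on these libraries where they do the work, as an engineer would, in place of code of your own. Each camera call takes 0.05 s, during which the arm holds its last target.

## Working session

There is one attempt and no reset: what is moved stays moved. The work goes in short steps, Python scripts to look and compute and a tool call to move; the robot and the scene stay as the last step left them, time stands still between calls to the robot, and variables do not carry over. Pictures are saved under pics/ and viewed, and the job is handed in when it is done.

Besides the shell and the picture viewer there is one more tool, called as name(argument=value, ...) on one line, values as JSON. send_rows: Moves the arm, as the interface text tells. Its arguments: {"type":"object","properties":{"deltas":{"type":"array"},"jaw":{"type":"number"},"force":{"type":"number"}},"required":["deltas"]}

```bash
mkdir -p pics; cat > h.py <<'E'
import numpy as np, cv2
from bench import bot
def cap(n,tag):
    c=bot.capture(n); np.savez(f'{tag}.npz',**{k:np.asarray(v) for k,v in c.items()}); cv2.imwrite(f'pics/{tag}.png',c['frame']); return c
def load(tag): return dict(np.load(f'{tag}.npz'))
def ray(c,uv):
    uv=np.array(uv,float).reshape(-1,2); K=c['mtx']; k1=float(c['k1'])
    d=np.c_[(uv[:,0]-K[0,2])/K[0,0],(uv[:,1]-K[1,2])/K[1,1]]
    s=cv2.undistortPoints(uv.reshape(-1,1,2),K,np.array([k1,0,0,0.])).reshape(-1,2)
    R=cv2.Rodrigues(np.array(c['rvec'],float))[0]; t=np.array(c['tvec'],float).ravel()
    return -R.T@t, np.c_[s,np.ones(len(s))]@R
def onz(c,uv,z):
    o,d=ray(c,uv); return o+d*((z-o[2])/d[:,2])[:,None]
def dep(c,uv):
    o,d=ray(c,uv); uv=np.array(uv,int).reshape(-1,2)
    return o+d*c['depth'][uv[:,1],uv[:,0]][:,None]
def proj(c,P):
    return cv2.projectPoints(np.array(P,float).reshape(-1,1,3),np.array(c['rvec'],float),np.array(c['tvec'],float),c['mtx'],np.array([float(c['k1']),0,0,0.]))[0].reshape(-1,2)
E
python3 - <<'E'
from h import *
for n in('scene','top'):
    c=cap(n,n+'0'); o,d=ray(c,[[280,210]]); print(n,o,d,c['k1'])
s=bot.sense(); print(s)
E
```

```text
scene [-567.61688802  838.37663489  790.4384817 ] [[ 0.73105555 -0.49967783 -0.46472584]] -0.1774657215113631
top [ 304.19972417   30.18686781 1493.69820142] [[ 0.19843219 -0.00973792 -0.98008766]] -0.058917540230671084
{'time': 0.1, 'q': array([-1.28851486,  0.42666958,  0.07384555,  1.6065661 , -0.03410535,
        1.11076876, -0.06710085]), 'joint_vel': array([ 0.00106142, -0.00264903,  0.00025724, -0.00133265, -0.00151334,
       -0.00012401,  0.00012689]), 'joint_torque': array([ 9.95064009e-03, -9.51531601e+01,  3.77250955e+00, -4.64411080e+01,
        1.97543803e-02,  6.29879505e-03, -9.23969833e-05]), 'ee_pos': array([282.35381368, 612.73049442, 255.6700981 ]), 'orientation': array([[-9.08209642e-01,  4.18515322e-01, -4.14720490e-04],
       [ 4.18515521e-01,  9.08209008e-01, -1.07558216e-03],
       [-7.34947275e-05, -1.15042105e-03, -9.99999336e-01]]), 'wrist_force': array([ 0.11996926, -0.47350174, -0.1745306 ]), 'moment': array([-0.04639399, -0.00410712,  0.01942302]), 'finger_gap': 1.0001270299894607}
```

View pics/scene0.png

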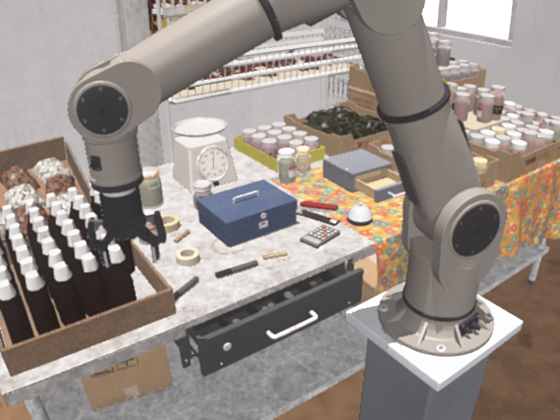

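View pics/top0.png

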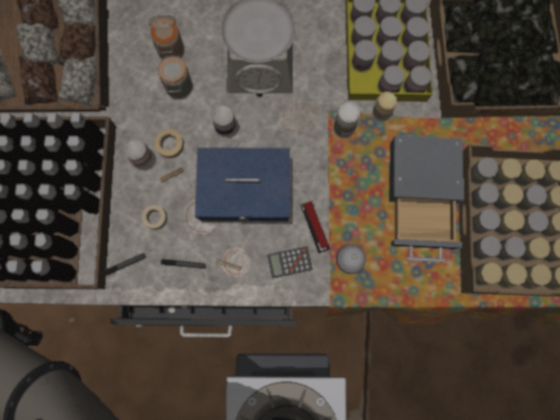

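```bash
python3 - <<'E'
from h import *
t=load('top0');s=load('scene0')
a=cv2.resize(t['frame'][190:300,95:345],None,fx=3.2,fy=3.2,interpolation=2)
cv2.imwrite('pics/c1.png',a)
b=cv2.resize(s['frame'][185:305,160:360],None,fx=4,fy=4,interpolation=2)
cv2.imwrite('pics/c2.png',b)
cv2.imwrite('pics/c3.png',cv2.resize(t['frame'][120:280,370:490],None,fx=3.7,fy=3.7,interpolation=2))
print(onz(t,[[127,263],[183,264],[231,266],[316,226]],8.5))
E
```

```text
[[452.42895041 439.2962358    8.5       ]
 [450.90940098 283.24077617   8.5       ]
 [446.29449367 150.20112525   8.5       ]
 [559.71300156 -85.67449155   8.5       ]]
```

View pics/c1.png

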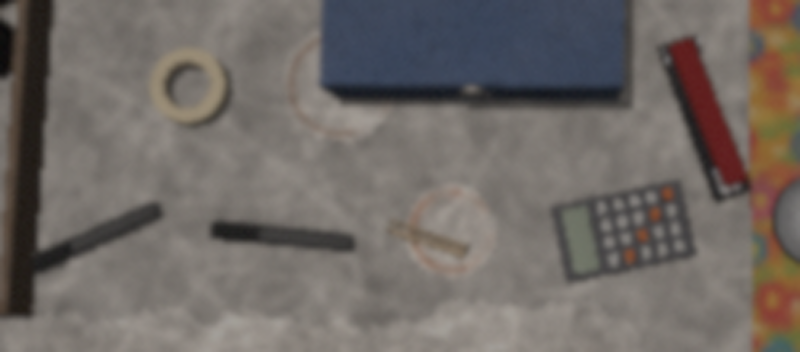

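View pics/c2.png

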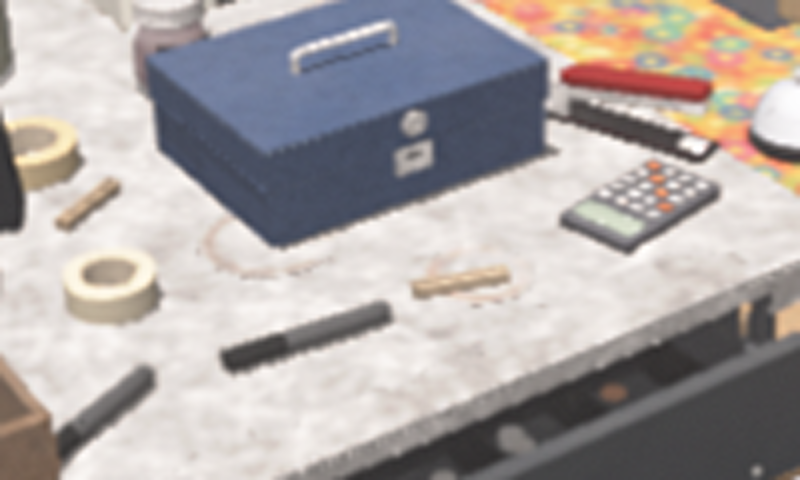

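View pics/c3.png

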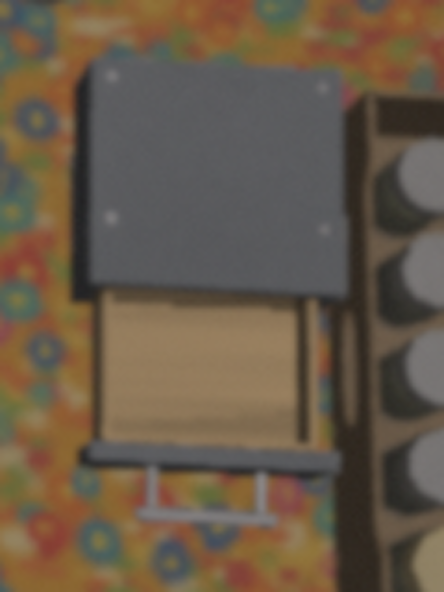

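```bash
python3 - <<'E'
from h import *
t=load('top0');s=load('scene0')
g=t['frame'].max(2)
m=np.zeros_like(g); m[250:280,155:210]=(g[250:280,155:210]<75)
cn=max(cv2.findContours(m,0,1)[0],key=cv2.contourArea); r=cv2.minAreaRect(cn); print(r)
b=cv2.boxPoints(r); P=onz(t,b,8.5);print(P); c=P.mean(0);print('marker',c)
e=[np.linalg.norm(P[i]-P[i-1]) for i in range(4)];print(e)
i=np.argmax(e[:2]);d=P[i]-P[i-1];print('axis deg',np.degrees(np.arctan2(d[1],d[0])))
gs=s['frame'].max(2);m=np.zeros_like(gs);m[250:285,205:262]=gs[250:285,205:262]<95
cn=max(cv2.findContours(m,0,1)[0],key=cv2.contourArea); r=cv2.minAreaRect(cn); print(r,onz(s,cv2.boxPoints(r),8.5), onz(s,[r[0]],8.5))
# drawer, crop coords/3.7+offset
f=lambda p:(np.array(p)/3.7-0.36+np.array([370,120]))
print('cab top corners z75',onz(t,f([[92,65],[343,70],[347,296],[90,285]]),75))
print('screws',onz(t,f([[112,76],[323,88],[324,229],[111,217]]),75))
print('handle ends z47',onz(t,f([[138,516],[276,520]]),45))
print('front outer top',onz(t,f([[88,458],[340,465]]),60))
print('floor corners', onz(t,f([[103,435],[300,440]]),22))
D=lambda p: dep(t,np.round(f(p)).astype(int))
print('depth cab,floor,front,handle',D([[215,180],[200,370],[210,455],[207,517]]))
E
```

```text
((182.9754180908203, 263.2705078125), (44.362510681152344, 5.251072883605957), 5.19442892074585)
[[450.77353175 345.34595342   8.5       ]
 [465.30268295 344.68048891   8.5       ]
 [455.05235372 221.53239138   8.5       ]
 [440.58121454 222.4182842    8.5       ]]
marker [452.92744574 283.49427948   8.5       ]
[np.float64(123.34948394367704), np.float64(14.54438303039771), np.float64(123.5739583213044), np.float64(14.4982300679743)]
axis deg 85.26026926120643
((235.80001831054688, 268.8999938964844), (4.743415832519531, 41.42583465576172), 71.56504821777344) [[464.59297773 346.01082348   8.5       ]
 [457.25159847 225.67300108   8.5       ]
 [435.80649587 234.34429225   8.5       ]
 [443.80448053 352.77059932   8.5       ]] [[450.41578225 290.72436685   8.5       ]]
cab top corners z75 [[ 799.93071424 -301.82441533   75.        ]
 [ 798.10377167 -492.91589393   75.        ]
 [ 623.14714667 -484.09672181   75.        ]
 [ 630.17643088 -293.39779986   75.        ]]
screws [[ 791.39243748 -316.59039157   75.        ]
 [ 783.65725166 -476.60527796   75.        ]
 [ 673.97197022 -470.1344227    75.        ]
 [ 681.88133853 -311.08983867   75.        ]]
handle ends z47 [[ 463.59481636 -329.11111347   45.        ]
 [ 460.88461366 -431.31587624   45.        ]]
front outer top [[ 504.24332405 -290.40898948   60.        ]
 [ 499.7053237  -476.23394159   60.        ]]
floor corners [[ 526.98689044 -310.87971227   22.        ]
 [ 523.76161988 -460.25370563   22.        ]]
depth cab,floor,front,handle [[ 710.45258018 -389.69127829   79.62290806]
 [ 575.81053666 -387.37260029   22.70025538]
 [ 505.413546   -378.54811158   62.19020064]
 [ 463.46072892 -379.96470611   49.86287434]]
```

Candidates (top view): the dark pen at (183,264), a look-alike pen at (127,263) by the crate, and the stapler's black base at (316,226). The pen at (183,264) is nearest the base, and the close crop shows a dark grey barrel with a black cap. It measures 124 mm long, at (453,284). The drawer floor middle is near (598,-384), and the handle is near (462,-380).

```bash
cat > go.py <<'E'
import sys
from h import *
def rel(x,y,z,ydeg):
    s=bot.sense(); R=np.array(s['orientation']); d=np.array([x,y,z])-s['ee_pos']
    a=np.degrees(np.arctan2(R[1,1],R[0,1])); yaw=-((ydeg-a+180)%360-180)
    print('slide cm',np.round(R.T@d/10,2),'yaw',round(yaw,1),'| pos',np.round(s['ee_pos'],1),'yang',round(a,1),'q7',round(s['q'][6],2),'t',s['time'],'gap',round(s['finger_gap'],3),'F',np.round(s['wrist_force'],1))
if len(sys.argv)==5: rel(*map(float,sys.argv[1:]))
E
python3 -c "from bench import bot;print(bot.tips_ahead)"; python3 go.py 452.5 284 250 -4.7
```

```text
25.0
slide cm [-29.21 -22.73   0.6 ] yaw 70.0 | pos [282.4 612.7 255.7] yang 65.3 q7 -0.07 t 0.1 gap 1.0 F [ 0.1 -0.5 -0.2]
```

send_rows(deltas=[{"slide": [-3, -2.3, 0], "yaw": 7}, {"slide": [-6, -4.6, 0], "yaw": 14}, {"slide": [-9, -7, 0], "yaw": 21}, {"slide": [-12, -9.3, 0], "yaw": 28}, {"slide": [-15, -11.6, 0], "yaw": 35}], jaw=-1)

```text
time: 0.52
ee_pos: [370.6, 443.0, 256.0]
orientation: [[-0.499, 0.867, -0.0], [0.867, 0.499, -0.0], [-0.0, -0.0, -1.0]]
wrist_force: [0.2, 1.0, -0.1]
finger_gap: 0.999
```

```bash
python3 go.py 452.5 284 200 -4.7
```

```text
slide cm [-17.86  -0.83   5.61] yaw 34.6 | pos [370.6 443.  256. ] yang 29.9 q7 -0.39 t 0.5167 gap 0.999 F [ 0.2  1.  -0.1]
```

send_rows(deltas=[{"slide": [-3.6, -0.2, 1], "yaw": 7}, {"slide": [-7.2, -0.4, 2], "yaw": 14}, {"slide": [-10.8, -0.6, 3.5], "yaw": 21}, {"slide": [-14.4, -0.7, 4.5], "yaw": 28}, {"slide": [-17.9, -0.8, 5.6], "yaw": 34.6}])

```text
time: 0.93
ee_pos: [453.8, 284.3, 199.8]
orientation: [[0.082, 0.997, -0.0], [0.997, -0.082, -0.0], [-0.0, -0.0, -1.0]]
wrist_force: [2.1, 0.9, -0.1]
finger_gap: 0.996
```

```bash
python3 go.py 452.5 284 80 -4.7; python3 - <<'E'
from h import *
c=cap('scene','s1');t=cap('top','t1')
cv2.imwrite('pics/s1c.png',cv2.resize(c['frame'][160:310,150:350],None,fx=4,fy=4,interpolation=2))
E
```

```text
slide cm [-0.04 -0.13 11.98] yaw -0.0 | pos [453.8 284.3 199.8] yang -4.7 q7 -0.62 t 0.9333 gap 0.996 F [ 2.1  0.9 -0.1]
```

View pics/s1c.png

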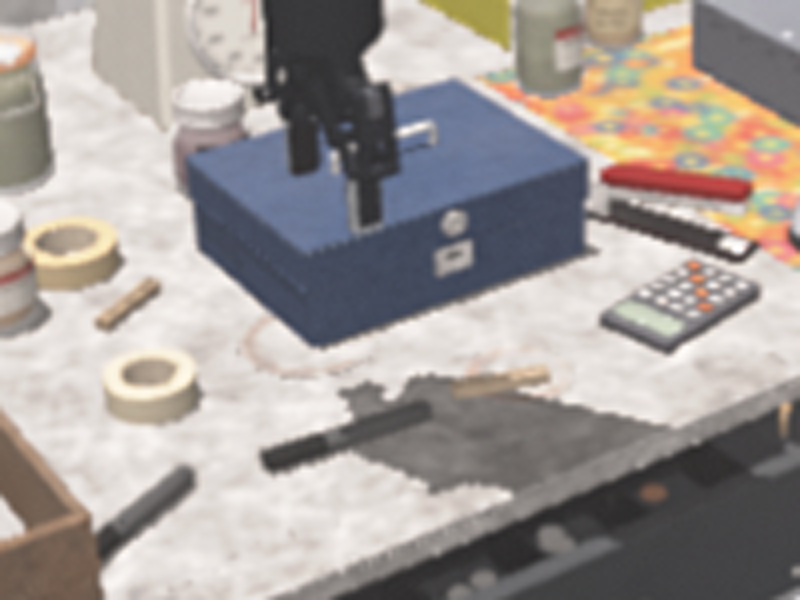

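The gripper hangs above the pen (crop (345,437)), jaws across it, nothing disturbed. I'll descend now.

send_rows(deltas=[{"slide": [0, -0.1, 3], "yaw": 0}, {"slide": [0, -0.1, 6.5], "yaw": 0}, {"slide": [0, -0.1, 10], "yaw": 0}, {"slide": [0, -0.1, 12.5], "yaw": 0}, {"slide": [0, -0.1, 14], "yaw": 0}])

```text
time: 1.45
ee_pos: [451.1, 285.7, 57.4]
orientation: [[0.075, 0.997, -0.003], [0.997, -0.075, -0.002], [-0.002, -0.002, -1.0]]
wrist_force: [0.0, -0.6, -0.0]
finger_gap: 0.997
```

```bash
python3 go.py 452.5 284 29 -4.7
```

```text
slide cm [-0.15  0.16  2.84] yaw 0.4 | pos [451.1 285.7  57.4] yang -4.3 q7 -0.51 t 1.45 gap 0.997 F [ 0.  -0.6 -0. ]
```

send_rows(deltas=[{"slide": [0, 0.1, 1], "yaw": 0}, {"slide": [-0.1, 0.1, 2], "yaw": 0}, {"slide": [-0.1, 0.1, 2.6], "yaw": 0}, {"slide": [-0.1, 0.1, 2.8], "yaw": 0}, {"slide": [-0.1, 0.1, 2.8], "yaw": 0}])

```text
time: 1.87
ee_pos: [453.5, 285.3, 32.5]
orientation: [[0.076, 0.997, 0.0], [0.997, -0.076, 0.0], [0.0, 0.0, -1.0]]
wrist_force: [-0.6, -0.1, 0.7]
finger_gap: 0.998
```

```bash
python3 go.py 452.5 284 29 -4.7
```

```text
slide cm [-0.14 -0.09  0.35] yaw 0.4 | pos [453.5 285.3  32.5] yang -4.3 q7 -0.49 t 1.8667 gap 0.998 F [-0.6 -0.1  0.7]
```

send_rows(deltas=[{"slide": [0, 0, 0.2], "yaw": 0}, {"slide": [0, 0, 0.2], "yaw": 0}, {"slide": [0, 0, 0.2], "yaw": 0}, {"slide": [0, 0, 0.2], "yaw": 0}, {"slide": [0, 0, 0.2], "yaw": 0}], jaw=1, force=40)

```text
time: 2.28
ee_pos: [453.4, 285.3, 30.6]
orientation: [[0.076, 0.997, 0.0], [0.997, -0.076, 0.0], [0.0, 0.0, -1.0]]
wrist_force: [0.2, 0.8, 0.0]
finger_gap: 0.304
```

send_rows(deltas=[{"slide": [0, 0, 0], "yaw": 0}, {"slide": [0, 0, 0], "yaw": 0}, {"slide": [0, 0, 0], "yaw": 0}, {"slide": [0, 0, 0], "yaw": 0}, {"slide": [0, 0, 0], "yaw": 0}])

```text
time: 2.7
ee_pos: [453.5, 285.3, 30.7]
orientation: [[0.076, 0.997, 0.0], [0.997, -0.076, 0.0], [0.0, 0.0, -1.0]]
wrist_force: [-1.1, -0.5, 6.7]
finger_gap: 0.185
```

```bash
python3 go.py 452.5 284 200 -4.7; python3 -c "from bench import bot;print(bot.tips_ahead)"
```

```text
slide cm [ -0.13  -0.09 -16.93] yaw 0.3 | pos [453.5 285.3  30.7] yang -4.4 q7 -0.48 t 2.7 gap 0.185 F [-1.1 -0.5  6.7]
25.0
```

send_rows(deltas=[{"slide": [0, 0, -2], "yaw": 0}, {"slide": [0, 0, -5], "yaw": 0}, {"slide": [0, 0, -8.5], "yaw": 0}, {"slide": [0, 0, -12], "yaw": 0}, {"slide": [0, 0, -15], "yaw": 0}])

```text
time: 3.12
ee_pos: [453.5, 285.0, 182.5]
orientation: [[0.076, 0.997, 0.001], [0.997, -0.076, 0.0], [0.0, 0.001, -1.0]]
wrist_force: [0.4, 1.2, -0.4]
finger_gap: 0.188
```

```bash
python3 go.py 577 -384 200 -2.4; python3 - <<'E'
from h import *
c=cap('scene','s2');t=cap('top','t2')
print(c['frame'].shape)
cv2.imwrite('pics/s2c.png',np.hstack([cv2.resize(c['frame'][160:310,150:310],None,fx=2.4,fy=2.4,interpolation=2),cv2.resize(t['frame'][190:340,105:265],None,fx=2.4,fy=2.4,interpolation=2)]))
E
```

```text
slide cm [-65.77  17.41  -1.77] yaw -2.0 | pos [453.5 285.  182.5] yang -4.4 q7 -0.6 t 3.1167 gap 0.188 F [ 0.4  1.2 -0.4]
(420, 560, 3)
```

View pics/s2c.png

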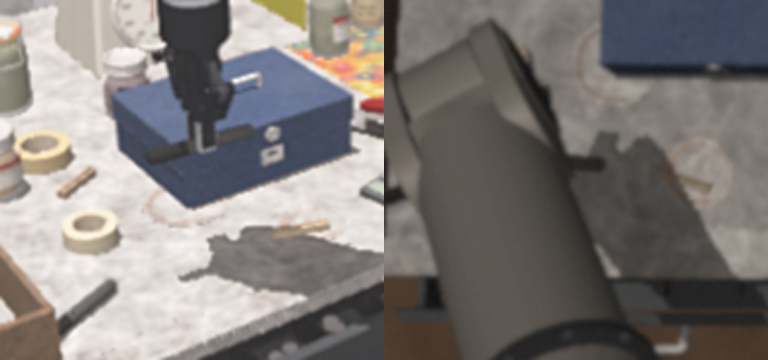

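The pen is held level and near its middle (left crop, ends (147,157) and (255,130)); the other pen hasn't moved. Next I carry it across.

send_rows(deltas=[{"slide": [-2.5, 0.7, -1], "yaw": 0}, {"slide": [-6, 1.6, -2], "yaw": 0}, {"slide": [-10, 2.7, -3], "yaw": 0}, {"slide": [-14, 3.7, -4], "yaw": -1}, {"slide": [-18, 4.8, -4], "yaw": -2}])

```text
time: 3.63
ee_pos: [487.6, 102.2, 221.6]
orientation: [[0.039, 0.999, 0.002], [0.999, -0.039, 0.001], [0.001, 0.001, -1.0]]
wrist_force: [2.8, 0.2, -0.6]
finger_gap: 0.188
```

send_rows(deltas=[{"slide": [-4, 1.1, 0], "yaw": 0}, {"slide": [-8, 2.1, 0], "yaw": 0}, {"slide": [-12, 3.2, 0], "yaw": 0}, {"slide": [-16, 4.3, 0], "yaw": 0}, {"slide": [-20, 5.3, 0], "yaw": 0}])

```text
time: 4.05
ee_pos: [532.1, -100.3, 220.2]
orientation: [[0.041, 0.999, 0.0], [0.999, -0.041, 0.0], [0.0, 0.0, -1.0]]
wrist_force: [0.8, 1.0, -0.3]
finger_gap: 0.186
```

```bash
python3 go.py 577 -384 200 -2.4
```

```text
slide cm [-28.16   5.64   2.01] yaw 0.1 | pos [ 532.1 -100.3  220.2] yang -2.3 q7 0.23 t 4.05 gap 0.186 F [ 0.8  1.  -0.3]
```

send_rows(deltas=[{"slide": [-4, 0.8, 0], "yaw": 0}, {"slide": [-8, 1.6, 0], "yaw": 0}, {"slide": [-12, 2.4, 0], "yaw": 0}, {"slide": [-16, 3.2, 0], "yaw": 0}, {"slide": [-20, 4, 0], "yaw": 0}])

```text
time: 4.47
ee_pos: [563.7, -301.7, 219.8]
orientation: [[0.041, 0.999, -0.0], [0.999, -0.041, 0.0], [0.0, -0.001, -1.0]]
wrist_force: [1.1, 0.7, 0.1]
finger_gap: 0.181
```

send_rows(deltas=[{"slide": [-3, 0.6, 0], "yaw": 0}, {"slide": [-6, 1.2, 0], "yaw": 0}, {"slide": [-8, 1.6, 0], "yaw": 0}, {"slide": [-8.1, 1.6, 0.5], "yaw": 0}, {"slide": [-8.1, 1.6, 1], "yaw": 0}])

```text
time: 4.88
ee_pos: [575.9, -382.9, 209.4]
orientation: [[0.043, 0.999, -0.001], [0.999, -0.043, -0.0], [-0.0, -0.001, -1.0]]
wrist_force: [0.0, 0.2, -0.5]
finger_gap: 0.186
```

```bash
python3 go.py 577 -384 54 -2.4; python3 - <<'E'
from h import *
c=cap('scene','s3');t=cap('top','t3')
cv2.imwrite('pics/s3c.png',np.hstack([cv2.resize(c['frame'][110:260,300:450],None,fx=2.6,fy=2.6,interpolation=2),cv2.resize(t['frame'][130:280,360:510],None,fx=2.6,fy=2.6,interpolation=2)]))
E
```

```text
slide cm [-0.1   0.13 15.54] yaw -0.1 | pos [ 575.9 -382.9  209.4] yang -2.5 q7 0.75 t 4.8833 gap 0.186 F [ 0.   0.2 -0.5]
```

View pics/s3c.png

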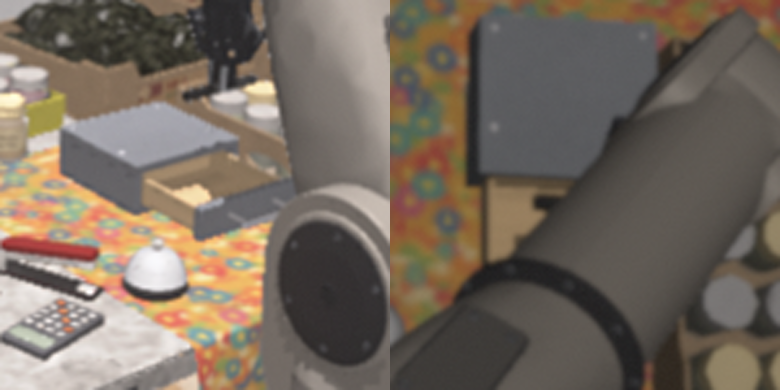

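```bash
python3 - <<'E'
from h import *
t=load('t3')
g=t['frame'].max(2)[198:216,408:430]; print(g)
p=[[414.5,207.5]]
print(onz(t,p,209.4-19-4), dep(t,[[417,208],[416,208]]))
# inner side walls at floor level from t0
t0=load('top0'); print(onz(t0,[[398,205],[451,207],[397,237],[451,238]],22)); print(t0['frame'].max(2)[220,392:460])
E
```

```text
[[ 77  77  77  77  78  77  76  74  74  72  73  72  71  71  71  71  71  72
   72  73  71  72]
 [ 86  85  86  86  86  85  83  82  82  81  81  80  78  78  78  79  77  76
   77  76  73  73]
 [ 91  91  90  90  89  90  90  89  89  87  86  86  84  85  85  86  84  83
   83  82  79  75]
 [103 103 103 104 103 102 103 100  96  90  88  86  86  86  86  87  87  86
   85  82  77  69]
 [124 123 124 124 124 125 124 121 112 101  97  96  96  96  96  97  98  98
   94  86  74  62]
 [137 136 136 136 137 137 135 129 120 111 108 108 108 109 109 110 111 112
  106  91  73  60]
 [139 139 140 139 140 139 131 119 106  97  93  93  95  99 100 101 105 106
  100  86  67  59]
 [142 141 141 142 141 137 124 100  79  67  64  64  66  70  70  73  77  80
   77  68  60  58]
 [143 145 144 145 144 137 116  83  56  44  40  40  42  42  44  47  50  55
   58  58  58  60]
 [148 147 147 147 145 138 113  75  44  34  34  34  35  35  37  40  43  50
   55  57  62  62]
 [150 150 150 150 150 140 116  77  44  35  32  34  32  34  36  43  48  53
   56  59  63  65]
 [151 152 152 151 151 143 121  87  56  44  38  36  33  36  41  49  51  57
   
[... 469 characters left out ...]
71  74  74]
 [151 151 150 151 150 150 148 141 125 101  76  62  58  60  63  64  67  69
   71  73  74  76]]
[[ 577.18517656 -318.53295942  186.4       ]] [[ 574.60292529 -323.01405432  192.86925694]
 [ 575.28256783 -321.40808823  189.52835993]]
[[ 618.41310686 -315.96312519   22.        ]
 [ 613.57223098 -466.35534879   22.        ]
 [ 527.56356807 -309.56637684   22.        ]
 [ 525.33684679 -461.13272682   22.        ]]
[139 134 115  86  75  99 127 143 148 148 148 148 148 148 148 148 148 148
 147 148 148 148 147 148 148 148 148 148 149 149 148 148 148 148 147 148
 148 147 148 147 148 147 147 147 146 147 146 146 147 147 147 146 146 146
 146 146 143 128  94  66  74 103 130 136 127 117 101  76]
```

Pen end is at y≈-319 and the inner walls at about -313 and -464, so I shift 4 mm toward −y and descend.

send_rows(deltas=[{"slide": [-0.2, 0, 2.5], "yaw": 0}, {"slide": [-0.4, 0, 5.5], "yaw": 0}, {"slide": [-0.4, 0, 8.5], "yaw": 0}, {"slide": [-0.4, 0, 10.5], "yaw": 0}, {"slide": [-0.4, 0, 11], "yaw": 0}])

```text
time: 5.4
ee_pos: [575.5, -382.7, 96.8]
orientation: [[0.039, 0.999, -0.004], [0.999, -0.039, 0.003], [0.003, -0.004, -1.0]]
wrist_force: [-0.2, 0.5, -0.3]
finger_gap: 0.189
```

```bash
python3 go.py 576 -387 54 -2.4; python3 - <<'E'
from h import *
c=cap('scene','s4');t=cap('top','t4')
cv2.imwrite('pics/s4c.png',np.hstack([cv2.resize(c['frame'][130:230,310:410],None,fx=3.9,fy=3.9,interpolation=2),cv2.resize(t['frame'][180:280,380:480],None,fx=3.9,fy=3.9,interpolation=2)]))
E
```

```text
slide cm [-0.44  0.09  4.28] yaw 0.2 | pos [ 575.5 -382.7   96.8] yang -2.2 q7 0.81 t 5.4 gap 0.189 F [-0.2  0.5 -0.3]
```

View pics/s4c.png

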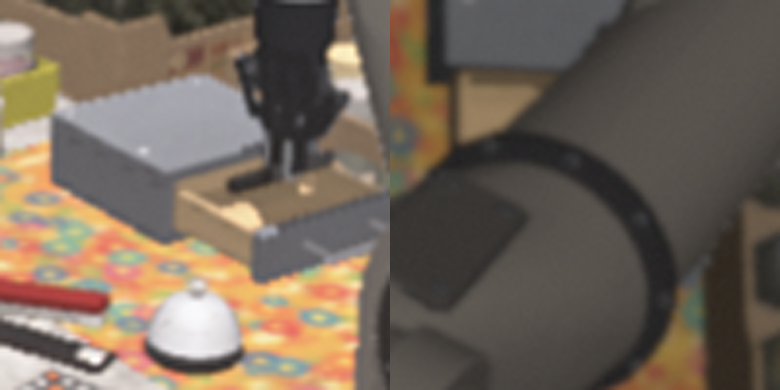

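send_rows(deltas=[{"slide": [-0.3, 0, 1], "yaw": 0}, {"slide": [-0.4, 0, 2], "yaw": 0}, {"slide": [-0.4, 0, 3], "yaw": 0}, {"slide": [-0.4, 0, 3.5], "yaw": 0}, {"slide": [-0.4, 0, 3.5], "yaw": 0}])

```text
time: 5.92
ee_pos: [575.6, -389.0, 63.9]
orientation: [[0.041, 0.999, -0.002], [0.999, -0.041, 0.001], [0.001, -0.002, -1.0]]
wrist_force: [0.2, -0.3, 0.3]
finger_gap: 0.183
```

send_rows(deltas=[{"slide": [0, 0, 0], "yaw": 0}, {"slide": [0, 0, 0.2], "yaw": 0}, {"slide": [0, 0, 0.2], "yaw": 0}, {"slide": [0, 0, 0.2], "yaw": 0}, {"slide": [0, 0, 0.2], "yaw": 0}])

```text
time: 6.33
ee_pos: [576.3, -389.5, 63.6]
orientation: [[0.041, 0.999, 0.0], [0.999, -0.041, -0.0], [-0.0, 0.0, -1.0]]
wrist_force: [0.4, -0.4, 0.5]
finger_gap: 0.19
```

```bash
python3 go.py 576 -387 54 -2.4
```

```text
slide cm [ 0.25 -0.04  0.96] yaw 0.1 | pos [ 576.3 -389.5   63.6] yang -2.3 q7 0.84 t 6.3333 gap 0.19 F [ 0.4 -0.4  0.5]
```

send_rows(deltas=[{"slide": [0.1, 0, 0.4], "yaw": 0}, {"slide": [0.2, 0, 0.8], "yaw": 0}, {"slide": [0.2, 0, 1], "yaw": 0}, {"slide": [0.2, 0, 1], "yaw": 0}, {"slide": [0.2, 0, 1], "yaw": 0}])

```text
time: 6.75
ee_pos: [576.3, -387.3, 53.0]
orientation: [[0.041, 0.999, -0.0], [0.999, -0.041, 0.0], [0.0, -0.0, -1.0]]
wrist_force: [-0.9, 0.2, -0.5]
finger_gap: 0.184
```

```bash
python3 go.py 576 -387 54 -2.4
```

```text
slide cm [ 0.03 -0.03 -0.1 ] yaw 0.1 | pos [ 576.3 -387.3   53. ] yang -2.3 q7 0.84 t 6.75 gap 0.184 F [-0.9  0.2 -0.5]
```

Pen is within about 1 mm of the floor, so I release.

send_rows(deltas=[{"slide": [0, 0, 0], "yaw": 0}, {"slide": [0, 0, 0], "yaw": 0}, {"slide": [0, 0, 0], "yaw": 0}, {"slide": [0, 0, 0], "yaw": 0}, {"slide": [0, 0, 0], "yaw": 0}], jaw=0.2)

```text
time: 7.17
ee_pos: [576.3, -387.5, 53.3]
orientation: [[0.041, 0.999, -0.0], [0.999, -0.041, -0.0], [-0.0, -0.0, -1.0]]
wrist_force: [-0.8, 0.7, -0.2]
finger_gap: 0.397
```

send_rows(deltas=[{"slide": [0, 0, -1], "yaw": 0}, {"slide": [0, 0, -3], "yaw": 0}, {"slide": [0, 0, -6], "yaw": 0}, {"slide": [0, 0, -9], "yaw": 0}, {"slide": [0, 0, -12], "yaw": 0}])

```text
time: 7.58
ee_pos: [576.0, -387.5, 175.3]
orientation: [[0.041, 0.999, -0.0], [0.999, -0.041, -0.0], [-0.0, -0.0, -1.0]]
wrist_force: [0.4, 0.4, 1.3]
finger_gap: 0.397
```

```bash
python3 go.py 400 -377 180 -92.4
```

```text
slide cm [  0.33 -17.63  -0.47] yaw 90.0 | pos [ 576.  -387.5  175.3] yang -2.4 q7 0.77 t 7.5833 gap 0.397 F [0.4 0.4 1.3]
```

send_rows(deltas=[{"slide": [0, -3, -1], "yaw": 7}, {"slide": [0, -6, -1], "yaw": 14}, {"slide": [0.1, -9, -1], "yaw": 21}, {"slide": [0.2, -12, -1], "yaw": 28}, {"slide": [0.3, -15.5, -1], "yaw": 35}], jaw=1)

```text
time: 8.0
ee_pos: [420.8, -377.8, 184.0]
orientation: [[0.611, 0.792, 0.001], [0.792, -0.611, 0.0], [0.001, 0.001, -1.0]]
wrist_force: [0.8, -0.3, -0.0]
finger_gap: 0.0
```

send_rows(deltas=[{"slide": [0, 0, 0], "yaw": 7}, {"slide": [0, 0, 0], "yaw": 14}, {"slide": [0, 0, 0], "yaw": 21}, {"slide": [0, 0, 0], "yaw": 28}, {"slide": [0, 0, 0], "yaw": 35}])

```text
time: 8.42
ee_pos: [421.6, -378.1, 184.2]
orientation: [[0.955, 0.297, 0.001], [0.297, -0.955, 0.0], [0.001, 0.0, -1.0]]
wrist_force: [0.0, 1.4, -0.3]
finger_gap: -0.001
```

send_rows(deltas=[{"slide": [0, 0, 0], "yaw": 7}, {"slide": [0, 0, 0], "yaw": 14}, {"slide": [0, 0, 0], "yaw": 20}, {"slide": [0, 0, 0], "yaw": 20}, {"slide": [0, 0, 0], "yaw": 20}])

```text
time: 8.83
ee_pos: [421.7, -378.0, 183.6]
orientation: [[0.999, -0.037, -0.0], [-0.037, -0.999, -0.0], [-0.0, 0.0, -1.0]]
wrist_force: [-0.1, 1.2, -0.7]
finger_gap: -0.001
```

```bash
python3 go.py 420 -379 57 -92.4; python3 - <<'E'
from h import *
c=cap('scene','s5');t=cap('top','t5')
cv2.imwrite('pics/s5c.png',np.hstack([cv2.resize(c['frame'][130:230,310:410],None,fx=3.9,fy=3.9,interpolation=2),cv2.resize(t['frame'][180:280,380:480],None,fx=3.9,fy=3.9,interpolation=2)]))
E
```

```text
slide cm [-0.16  0.1  12.66] yaw 0.3 | pos [ 421.7 -378.   183.6] yang -92.1 q7 -0.42 t 8.8333 gap -0.001 F [-0.1  1.2 -0.7]
```

View pics/s5c.png

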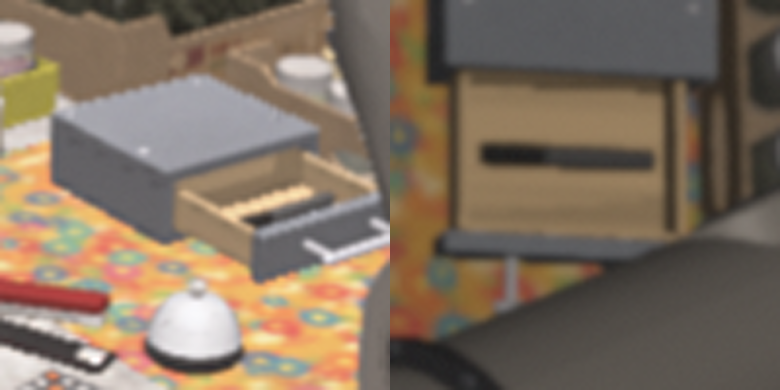

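Pen lies flat inside the drawer (right crop, (480–655,157)), clear of both side walls. Next I drop in front of the handle.

send_rows(deltas=[{"slide": [0, 0, 3], "yaw": 0}, {"slide": [0, 0, 6], "yaw": 0}, {"slide": [0, 0, 9], "yaw": 0}, {"slide": [0, 0, 11.5], "yaw": 0}, {"slide": [0, 0, 13], "yaw": 0}])

```text
time: 9.35
ee_pos: [420.9, -377.4, 51.1]
orientation: [[0.999, -0.038, -0.001], [-0.038, -0.999, 0.002], [-0.001, -0.002, -1.0]]
wrist_force: [0.4, 0.2, 0.2]
finger_gap: -0.003
```

send_rows(deltas=[{"slide": [0, 0, 0], "yaw": 0}, {"slide": [0, 0, 0], "yaw": 0}, {"slide": [0, 0, 0], "yaw": 0}, {"slide": [0, 0, 0], "yaw": 0}, {"slide": [0, 0, 0], "yaw": 0}])

```text
time: 9.77
ee_pos: [422.2, -378.3, 54.4]
orientation: [[0.999, -0.04, 0.001], [-0.04, -0.999, -0.001], [0.002, 0.001, -1.0]]
wrist_force: [-0.1, 0.3, -0.0]
finger_gap: -0.004
```

```bash
python3 go.py 445 -379.5 54 -92.4
```

```text
slide cm [2.29 0.02 0.04] yaw 0.1 | pos [ 422.2 -378.3   54.4] yang -92.3 q7 -0.28 t 9.7667 gap -0.004 F [-0.1  0.3 -0. ]
```

send_rows(deltas=[{"slide": [1, 0, 0], "yaw": 0}, {"slide": [2, 0, 0], "yaw": 0}, {"slide": [3.2, 0, 0], "yaw": 0}, {"slide": [4.6, 0, 0], "yaw": 0}, {"slide": [6, 0, 0], "yaw": 0}])

```text
time: 10.18
ee_pos: [483.2, -380.5, 53.4]
orientation: [[0.999, -0.04, -0.0], [-0.04, -0.999, -0.0], [-0.0, 0.0, -1.0]]
wrist_force: [-1.0, -0.6, 0.6]
finger_gap: 0.001
```

send_rows(deltas=[{"slide": [1.4, 0, 0], "yaw": 0}, {"slide": [2.7, 0, 0], "yaw": 0}, {"slide": [3.9, 0, 0], "yaw": 0}, {"slide": [4.7, 0, 0], "yaw": 0}, {"slide": [5.2, 0, 0], "yaw": 0}])

```text
time: 10.6
ee_pos: [535.0, -382.3, 53.1]
orientation: [[0.999, -0.04, -0.0], [-0.04, -0.999, -0.0], [-0.0, 0.0, -1.0]]
wrist_force: [-1.5, 1.2, 0.9]
finger_gap: -0.003
```

```bash
python3 go.py 560 -385 54 -92.4; python3 - <<'E'
from h import *
c=cap('scene','s6');t=cap('top','t6')
cv2.imwrite('pics/s6c.png',np.hstack([cv2.resize(c['frame'][130:230,310:410],None,fx=3.9,fy=3.9,interpolation=2),cv2.resize(t['frame'][180:280,380:480],None,fx=3.9,fy=3.9,interpolation=2)]))
E
```

```text
slide cm [ 2.51  0.17 -0.09] yaw 0.1 | pos [ 535.  -382.3   53.1] yang -92.3 q7 -0.43 t 10.6 gap -0.003 F [-1.5  1.2  0.9]
```

View pics/s6c.png

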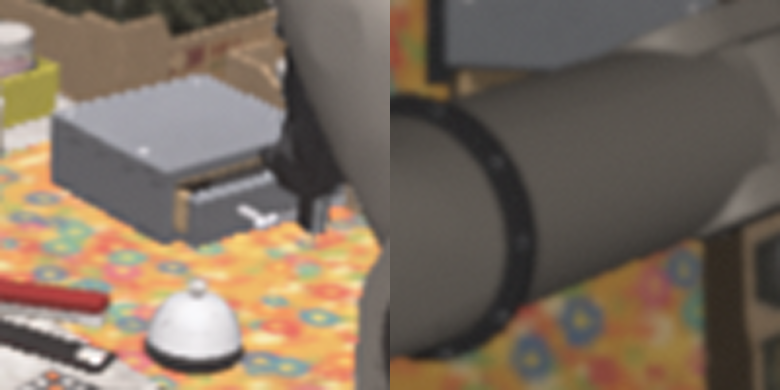

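The drawer has followed and is about 20 mm open (left crop, gap at (180,210)). I push on slowly, watching the force.

send_rows(deltas=[{"slide": [0.4, 0, 0], "yaw": 0}, {"slide": [0.8, 0, 0], "yaw": 0}, {"slide": [1.1, 0, 0], "yaw": 0}, {"slide": [1.3, 0, 0], "yaw": 0}, {"slide": [1.5, 0, 0], "yaw": 0}])

```text
time: 11.12
ee_pos: [548.5, -383.4, 53.3]
orientation: [[0.999, -0.041, -0.0], [-0.041, -0.999, -0.0], [-0.0, 0.0, -1.0]]
wrist_force: [-1.4, -0.5, 0.4]
finger_gap: -0.0
```

send_rows(deltas=[{"slide": [0.1, 0, 0], "yaw": 0}, {"slide": [0.2, 0, 0], "yaw": 0}, {"slide": [0.3, 0, 0], "yaw": 0}, {"slide": [0.4, 0, 0], "yaw": 0}, {"slide": [0.4, 0, 0], "yaw": 0}])

```text
time: 11.53
ee_pos: [552.6, -383.5, 53.3]
orientation: [[0.999, -0.041, 0.0], [-0.041, -0.999, -0.0], [0.0, 0.0, -1.0]]
wrist_force: [-0.4, -0.4, -1.4]
finger_gap: 0.001
```

send_rows(deltas=[{"slide": [0.1, 0, 0], "yaw": 0}, {"slide": [0.1, 0, 0], "yaw": 0}, {"slide": [0.2, 0, 0], "yaw": 0}, {"slide": [0.2, 0, 0], "yaw": 0}, {"slide": [0.3, 0, 0], "yaw": 0}])

```text
time: 11.95
ee_pos: [555.3, -383.6, 53.3]
orientation: [[0.999, -0.041, -0.0], [-0.041, -0.999, 0.0], [-0.0, -0.0, -1.0]]
wrist_force: [-1.5, 0.7, -0.0]
finger_gap: 0.0
```

send_rows(deltas=[{"slide": [0.1, 0, 0], "yaw": 0}, {"slide": [0.2, 0, 0], "yaw": 0}, {"slide": [0.3, 0, 0], "yaw": 0}, {"slide": [0.3, 0, 0], "yaw": 0}, {"slide": [0.3, 0, 0], "yaw": 0}])

```text
time: 12.37
ee_pos: [558.6, -383.7, 53.3]
orientation: [[0.999, -0.041, 0.0], [-0.041, -0.999, -0.0], [0.0, 0.0, -1.0]]
wrist_force: [0.0, -0.1, -0.0]
finger_gap: 0.0
```

send_rows(deltas=[{"slide": [0.1, 0, 0], "yaw": 0}, {"slide": [0.2, 0, 0], "yaw": 0}, {"slide": [0.2, 0, 0], "yaw": 0}, {"slide": [0.2, 0, 0], "yaw": 0}, {"slide": [0.2, 0, 0], "yaw": 0}])

```text
time: 12.78
ee_pos: [560.5, -383.8, 53.3]
orientation: [[0.999, -0.041, 0.0], [-0.041, -0.999, -0.0], [0.0, 0.0, -1.0]]
wrist_force: [-0.0, 0.7, -0.1]
finger_gap: -0.001
```

```bash
python3 go.py 560 -385 54 -92.4; python3 - <<'E'
from h import *
c=cap('scene','s7')
cv2.imwrite('pics/s7c.png',cv2.resize(c['frame'][130:210,310:410],None,fx=7,fy=7,interpolation=2))
E
```

```text
slide cm [-0.05  0.12 -0.07] yaw 0.1 | pos [ 560.5 -383.8   53.3] yang -92.3 q7 -0.47 t 12.7833 gap -0.001 F [-0.   0.7 -0.1]
```

View pics/s7c.png

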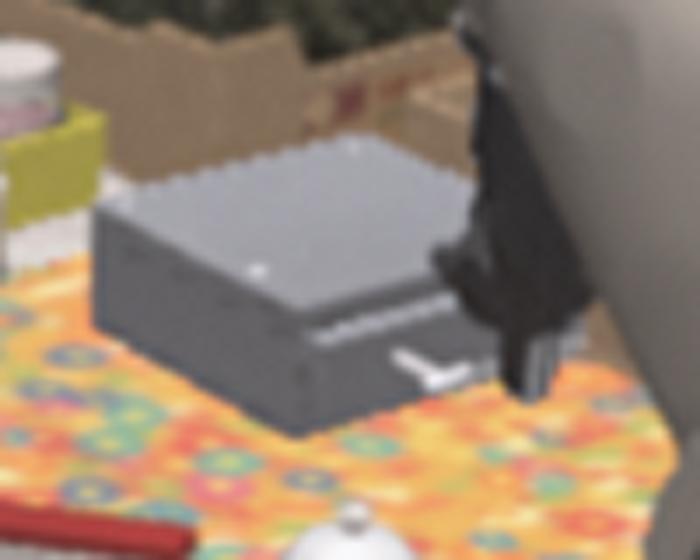

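Only a few mm are left (front edge at crop (320,340)); I keep going until the stop is felt.

send_rows(deltas=[{"slide": [0.1, 0, 0], "yaw": 0}, {"slide": [0.2, 0, 0], "yaw": 0}, {"slide": [0.2, 0, 0], "yaw": 0}, {"slide": [0.2, 0, 0], "yaw": 0}, {"slide": [0.2, 0, 0], "yaw": 0}])

```text
time: 13.25
ee_pos: [562.5, -383.9, 53.3]
orientation: [[0.999, -0.041, 0.0], [-0.041, -0.999, -0.0], [0.0, 0.0, -1.0]]
wrist_force: [0.4, 0.7, 0.3]
finger_gap: 0.004
```

send_rows(deltas=[{"slide": [0.1, 0, 0], "yaw": 0}, {"slide": [0.2, 0, 0], "yaw": 0}, {"slide": [0.2, 0, 0], "yaw": 0}, {"slide": [0.2, 0, 0], "yaw": 0}, {"slide": [0.2, 0, 0], "yaw": 0}])

```text
time: 13.67
ee_pos: [563.0, -384.0, 53.2]
orientation: [[0.999, -0.042, -0.002], [-0.042, -0.999, 0.001], [-0.002, -0.001, -1.0]]
wrist_force: [-8.8, 1.6, 5.0]
finger_gap: -0.003
```

send_rows(deltas=[{"slide": [0.1, 0, 0], "yaw": 0}, {"slide": [0.1, 0, 0], "yaw": 0}, {"slide": [0.1, 0, 0], "yaw": 0}, {"slide": [0.1, 0, 0], "yaw": 0}, {"slide": [0.1, 0, 0], "yaw": 0}])

```text
time: 14.08
ee_pos: [563.1, -384.0, 53.1]
orientation: [[0.999, -0.042, -0.003], [-0.042, -0.999, 0.001], [-0.003, -0.001, -1.0]]
wrist_force: [-13.9, 4.6, 8.5]
finger_gap: -0.003
```

Firm stop (14 N, no further motion). I back off and lift.

send_rows(deltas=[{"slide": [-0.5, 0, 0], "yaw": 0}, {"slide": [-2, 0, 0], "yaw": 0}, {"slide": [-4, 0, 0], "yaw": 0}, {"slide": [-6, 0, 0], "yaw": 0}, {"slide": [-8, 0, 0], "yaw": 0}])

```text
time: 14.5
ee_pos: [484.7, -380.6, 53.3]
orientation: [[0.999, -0.041, 0.0], [-0.041, -0.999, -0.0], [0.0, 0.0, -1.0]]
wrist_force: [0.4, -0.5, 0.4]
finger_gap: -0.002
```

send_rows(deltas=[{"slide": [0, 0, -2], "yaw": 0}, {"slide": [0, 2, -5], "yaw": 0}, {"slide": [0, -2, -9], "yaw": 0}, {"slide": [0, -6, -12], "yaw": 0}, {"slide": [0, -10, -15], "yaw": 0}])

```text
time: 14.92
ee_pos: [487.8, -306.0, 185.4]
orientation: [[0.999, -0.044, 0.0], [-0.044, -0.999, -0.0], [0.0, 0.0, -1.0]]
wrist_force: [1.3, 0.6, 0.6]
finger_gap: -0.001
```

send_rows(deltas=[{"slide": [0, -4, 0], "yaw": 0}, {"slide": [0, -8, 0], "yaw": 0}, {"slide": [0, -12, 0], "yaw": 0}, {"slide": [0, -15, 0], "yaw": 0}, {"slide": [0, -15, 0], "yaw": 0}])

```text
time: 15.33
ee_pos: [495.6, -149.3, 183.5]
orientation: [[0.999, -0.033, -0.001], [-0.033, -0.999, 0.003], [-0.001, -0.003, -1.0]]
wrist_force: [1.0, 0.6, -0.0]
finger_gap: -0.002
```

```bash
python3 go.py 560 -385 54 -92.4; python3 - <<'E'
from h import *
c=cap('scene','s8');t=cap('top','t8')
cv2.imwrite('pics/s8c.png',np.hstack([cv2.resize(c['frame'][130:230,310:410],None,fx=3.9,fy=3.9,interpolation=2),cv2.resize(t['frame'][130:250,370:490],None,fx=3.25,fy=3.25,interpolation=2)]))
E
```

```text
slide cm [ 7.24 23.37 12.89] yaw 0.5 | pos [ 495.6 -149.3  183.5] yang -91.9 q7 -0.84 t 15.3333 gap -0.002 F [ 1.   0.6 -0. ]
```

View pics/s8c.png

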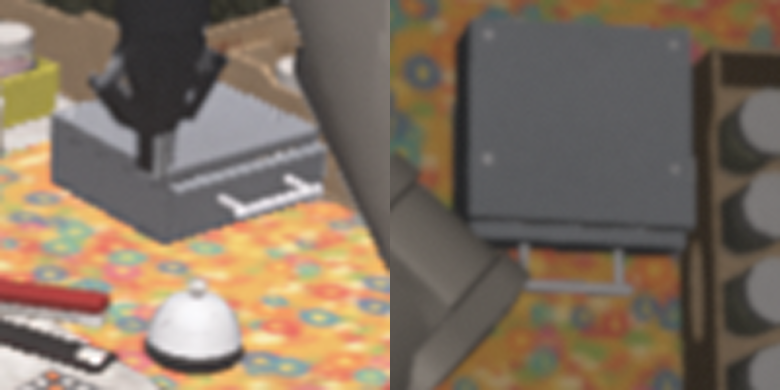

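View pics/t8.png

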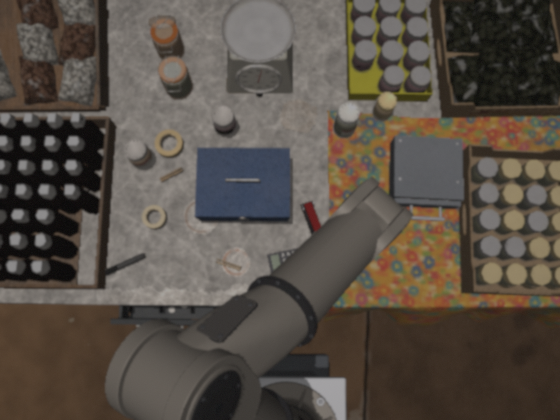

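```bash
python3 - <<'E'
from h import *
t=load('t8');print(onz(t,[[427.5,218.2]],45))
print(t['frame'].max(2)[212:224,[424,428,432]].T)
bot.job_done(); s=bot.sense();print(s['time'],s['wrist_force'])
E
```

```text
[[ 576.78862472 -391.04223351   45.        ]]
[[139 140 140 136 127 127 128 127 134 142 144 143]
 [136 136 138 134 126 125 128 128 130 136 135 124]
 [138 140 140 140 138 134 131 120 113 129 140 141]]
the job is handed in; nothing more can be done
the job is handed in; nothing more can be done
```

The marker pen is in the drawer of the small grey unit, the drawer is pushed fully shut, and I've handed the job in. It was done by about 15.4 s of robot time.

- **Pen:** I picked the dark grey, black-capped pen nearest the base. The look-alike by the bottle crate was left where it was. Before shutting the drawer, the pictures showed the pen lying flat inside, clear of both side walls.
- **Drawer:** I pushed the handle bar until it met a firm stop. The force rose to 14 N along the push and the arm moved only 0.1 mm more. The handle had moved from x ≈ 462 to 577 mm, a travel of 115 mm, which fits the stated opening of 105 to 123 mm.
- **Last picture:** The drawer front sits against the cabinet and nothing has been knocked over. The gripper is clear, with its fingertips about 160 mm above the table.

No check failed. Two were rough: the scene camera put the pen's centre about 7 mm off along its length compared with the top camera, and I used the top camera's value. I estimated the unit's turn at 2.4°, from edges that gave between 1.4° and 2.9°.

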